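Clamp the re-soled phone stand in the quick-release desk clamp

TASK

The wave-shaped phone stand with its freshly glued cork sole lies on the board of the desk clamp. Press the clamp's quick-release lever, slide the jaw down until its rubber shoe rests lightly on the foot of the stand (under 15 N), and let the lever go so that the jaw locks; then screw the T-handle clockwise until the shoe presses with about 25 N, and take the hand away. Do not force the lever, crush the stand or disturb the other things on the desk.

Things in the scene. Friction and masses are not known exactly. Their poses are not given: they have to be found in the camera images.
- clamp: Desk clamp, fixed. Plywood board 190 x 190 mm, its top 22 mm above the desk, and a square steel post 16 x 16 mm rising to 153 mm. Origin on the desk, z up. In its own axes the post stands at x = +45 mm, y = 0, the screw's axis at x = -40 mm, y = 0, and the lever's thumb plate sticks out at x = +45, y = +76 mm. A grey cast jaw, 36 mm high, slides on the post; its arm carries the screw.
- jaw (a joint): How far the jaw has slid down from the post's top, m, 0 to 0.075. Held by notches 5 mm apart: let go, it snaps up or down into the nearest (up to 2.5 mm), or if on a ridge, rises into the next as the screw takes load. Lever pressed: it does not fall; slides at about 3.5 to 5 N of push on the lever. At jaw 0, screw 0 the screw's origin is 133 mm above the desk.
- lever (a joint): Quick-release lever, rad: 0 = sprung back, jaw locked; 0.16 = fully down; hinged on the jaw 65 mm from the middle of the thumb plate. The lock lets go from 0.13, and it is fully down at 3 N on the thumb plate (10 mm of travel); pushing on slides the jaw with it. Let go, it springs back (it stops at 0.13 or less if it stands on a ridge between notches). More than 25 N is forcing it.
- lever_pad (a point): Middle of the upper face of the lever's steel thumb plate, 38 mm (clamp's x) by 32 mm (clamp's y), 6 mm thick, level when let go (pressed fully it tips 0.16 rad and shifts 6 mm outward); press it straight down from above with shut fingers. It rides on the jaw: at jaw 0 it is 161 mm above the desk, and it goes down with the jaw.
- knob (a joint): Angle of the clamping screw, rad, 0 at the start, range -1 to 7. Grows when turned clockwise as seen from above, which drives screw, T-handle and shoe down 2.5 mm per rad relative to the jaw. Turning takes 0.10 N m of friction plus 0.0025 N m per N of clamping force (0.16 N m at 25 N while turning). It stays where it is left.
- knob_grip (a point): Middle of the wooden T-handle bar on top of the screw: 46 mm long, 15 mm thick, 26 mm high (point at mid-height), on the screw's axis. Pinch it across its thickness from above; its length runs along this point's x axis (along the clamp's x at screw 0). 198 mm above the desk at jaw 0, screw 0; goes down with jaw and screw.
- spindle: The clamping screw with T-handle and round rubber shoe (24 mm across) at its lower end. Origin on its axis, 65 mm below the middle of the T-handle. The shoe is set more or less deep each time: its pressing face lies 29 to 41 mm below the origin. It is sprung, giving 1 mm per 7 N, at most 7 mm: on the work, each mm of jaw or screw travel adds about 7 N, each rad of screw about 17 N.
- stand: Wooden phone stand shaped like a wave, loose, 0.18 kg, lying on the clamp's board, its foot under the shoe. Foot 60 x 76 mm (its x, y), 20 mm thick with the 4 mm cork sole; a wavy back rises at its -y edge to 80 mm above the sole, a 5 mm lip runs along its +y edge. Origin at the middle of the sole's underside, z up.
- foot_top (a point): Middle of the foot's flat upper face, 20 mm above the sole's underside, where the shoe is to press.
- dispenser: White plastic toothpick dispenser with a push button on top, 60 mm across, 82 mm high; bystander, origin at its underside.
- headphone_stand: Black steel headphone stand, foot 110 mm across, 271 mm high; bystander, origin at its underside.
- mug: Yellow ceramic mug lying empty on its side, 80 mm across, 90 mm long; bystander, origin on the desk under its middle.
- glue: White glue bottle, 34 mm across, 105 mm high; bystander near the clamp, origin at its underside.
- tape: Roll of paper tape lying flat, 60 mm across, 18 mm high; bystander near the clamp, origin at its underside.
- brush: Small glue brush, 150 mm long, lying flat; bystander, origin at its underside.
Mind the look-alikes: they are no part of the job. What is shaped like the stand but purple is not meant.

How it is judged (in metres and radians):
On the way, in this order (a step that is already met when the one before it is completed fails the run):
1. with the lever pressed, the jaw is slid down until its shoe rests on the foot (felt with at least 1 N) (contact force between spindle and stand above 1 N and contact force between the fingers and lever above 1 N and horizontal distance between spindle and foot_top below 0.022 m and angle between stand's own z axis and vertical below 0.06 rad), for 0.1 s.
2. the screw has been turned so that the shoe presses the foot with 17 to 35 N, the lever let go (contact force between spindle and stand between 17 and 35 N and contact force between the fingers and lever below 0.5 N and horizontal distance between spindle and foot_top below 0.022 m and angle between stand's own z axis and vertical below 0.06 rad and value of joint knob above 0.15 rad), for 0.3 s.
At the end, for the whole second after the job is handed in: the phone stand lies flat on the board, at rest, with its foot under the shoe (shoe within 22 mm of the middle of the foot); the shoe presses on it with 17 to 35 N by the screw (turned at least 0.15 rad), the lever is let go and the screw stands still (all of step 2 and velocity of joint knob below 0.05 rad/s and linear speed of stand below 0.02 m/s); the robot touches nothing.
It fails at once if the shoe is pushed onto the stand with more than 15 N while the lever is pressed (contact force between spindle and stand above 15 N and contact force between the fingers and lever above 1 N).
It fails at once if the lever is forced with more than 25 N (contact force between the fingers and lever above 25 N).
It fails at once if the stand is crushed with more than 40 N (contact force between spindle and stand above 40 N).
It fails at once if the robot touches the phone stand hard (over 10 N) (contact force between the fingers and stand above 10 N).
It fails at once if another thing on the desk is moved by more than 20 mm (distance of any of dispenser, headphone_stand, mug, glue, tape, brush from where it was at the start of the episode above 0.02 m).
It also fails if it takes over 67 s, if anything falls off the work surface, if the arm or the gripper's body presses on something with over 40 N, if the wrist force passes 120 N, or if a joint passes its speed limit or range.

ROBOT

A 6-joint arm with a two-finger parallel gripper is mounted at the origin on the work surface. World frame = base frame: x ahead of the robot, y to its left, z up, the work surface at z = 0. Lengths are in mm, angles in rad, forces in N, time in s.
With the tool pointing down it reaches from about 350 to 925 mm from the base axis. Payload 6.4 kg.
Tool frame: the origin (TCP) lies on the centre line of the jaws, within the pads' length; the fingertips stand 19 mm ahead of it and the grasp point (between the pads) is the TCP; z points along the fingers, y is the line along which they close (so a half turn about z gives the same grasp; the last joint's range is limited). The gripper opens to 94 mm and grips with 3 to 60 N. Pads are 16 mm wide; open, the fingers measure 119 mm over their backs; the gripper's body (75 mm by 177 mm) begins 78 mm behind the grasp point.
Start: joints at [1.064, 0.245, 1.558, -0, 1.339, -0.174], TCP at [212.346, 614.348, 224.455] pointing down, gripper open.
Joint ranges: [-3.13, 3.13], [-1.02, 2.26], [0.13, 2.54], [-0.95, 4.09], [0.21, 2.88], [-2.74, 2.74]. Speed limits (rad/s): [2.57, 2.57, 3.14, 3.14, 3.14, 3.14].

INTERFACE

Orientations are given as a 3x3 rotation matrix whose columns are the frame's x, y, z axes.
In Python, from workcell import manip gives the robot as it stands.
- The arm moves only by the tool send_rows, never from a script. Its argument "targets" is a list of rows, each a list of 7 numbers: the turn, a rotation vector about the tool's x, y, z in rad, then the shift along the tool's x, y, z in mm, then the finger opening in mm, from 0 to 94. In form: [[rx, ry, rz, tx, ty, tz, fingers], ...]. A call has 1 to 12 rows; each row is the pose to reach, as a shift and turn from the pose commanded when the call began, along the tool's axes at that moment; what a row does not reach only later rows make up. A row lasts 1/12 s, in which the tool goes at most 41.7 mm and 7.16 degrees, less where a joint would pass 70% of its speed; a pose out of reach is approached as far as the arm can. A call with a gripper value outside its range is refused whole. The fingers move at their own pace and stop on an object; "newtons" is the grip in N (left out, the last holds). Time passes only in rows, so rows that repeat a pose let the fingers close. It gives the time, the measured TCP pose, the force, the opening and the grip force at its end, in the units of the state.
- manip.observe(): the state, without advancing time (a new reading comes with each control period).
- manip.snapshot(name): name is "scene" or "top" or "wrist"; returns a dict with "pixels" (400x640x3 uint8, blue, green, red), "depth" (400x640 float32, mm along the optical axis (not along the pixel's ray), 0 where there is no reading), "fx", "fy", "cx", "cy" (pixels), "cam_to_world" (4x4, takes a point from camera to world coordinates); the wrist camera has in their place "mount" (4x4, takes a point from camera to tool coordinates, whose origin is the TCP and whose axes are the flange's). Camera axes: x right, y down, z forward; pixel columns grow to the right and rows downward; lengths in mm; the calibration is good to about 2 mm. A picture is of the moment at which its call begins: read the wrist's pose just before it.
- manip.hand_in(): hands the job in; it is judged then, once.
The state is a dict: "time_s": time; "joint_pos": joint angles; "qvel": joint speeds; "effort": joint torques, N m; "position": TCP position; "orientation": TCP orientation; "contact_force": force on the tool from outside, world axes, zero at the start; "torque": the same for the moment, N m; "gripper_width": finger opening in mm; "grasp_force": force on a finger pad.
Only numpy, scipy, OpenCV 4.12 (cv2) and the standard library are available. Lean on these libraries where they do the work, as an engineer would, in place of code of your own. Each camera call takes 0.05 s, during which the arm holds its last target. There are 200 camera calls.

## Working session

There is one attempt and no reset: what is moved stays moved. The work goes in short steps, Python scripts to look and compute and a tool call to move; the robot and the scene stay as the last step left them, time stands still between calls to the robot, and variables do not carry over. Pictures are saved under pics/ and viewed, at most 10 in all, crops included, and the job is handed in when it is done.

Besides the shell and the picture viewer there is one more tool, called after "Request:" as name(argument=value, ...) on one line, values as JSON. send_rows: Moves the arm, as the interface text tells. Its arguments: {"type":"object","properties":{"targets":{"type":"array"},"newtons":{"type":"number"}},"required":["targets"]}

```bash
mkdir -p pics; cat > h.py <<'E'
import numpy as np, cv2
from workcell import manip
def snap(n):
    s=manip.observe(); d=manip.snapshot(n)
    if 'mount' in d:
        T=np.eye(4); T[:3,:3]=np.array(s['orientation']).reshape(3,3); T[:3,3]=s['position']
        d['cam_to_world']=T@np.array(d['mount'])
    return d
def pts(d):
    z=d['depth'];v,u=np.mgrid[:z.shape[0],:z.shape[1]]
    P=np.stack([(u-d['cx'])/d['fx']*z,(v-d['cy'])/d['fy']*z,z],-1)
    M=np.array(d['cam_to_world']); W=P@M[:3,:3].T+M[:3,3]; W[z==0]=np.nan
    return W
E
python3 - <<'E'
from h import *
print(manip.observe())
for n in('scene','top'):
    d=snap(n); cv2.imwrite(f'pics/{n}.png',d['pixels']); np.save(f'{n}.npy',d,allow_pickle=True); print(n,np.round(d['cam_to_world'],2).tolist(),d['fx'])
E
```

```text
{'time_s': 0.0, 'joint_pos': array([ 1.06389994e+00,  2.45818984e-01,  1.55899034e+00,  1.40057331e-05,
        1.33869307e+00, -1.74086962e-01]), 'qvel': array([-0.00075893,  0.00054835, -0.00127845,  0.00123701, -0.00044535,
       -0.00020919]), 'effort': array([-2.24631581e-04, -4.15825832e+01, -3.14608312e+01,  6.84926100e-02,
        3.32255429e-02, -1.40994075e-04]), 'position': array([212.06289693, 613.84431864, 223.35491242]), 'orientation': array([[-9.45127018e-01,  3.26701758e-01, -9.39031891e-04],
       [ 3.26702927e-01,  9.45125617e-01, -1.66298597e-03],
       [ 3.44202654e-04, -1.87851744e-03, -9.99998176e-01]]), 'contact_force': array([ 0.47724452, -0.00810718,  0.65241851]), 'torque': array([ 0.08400278, -0.00630474,  0.00089456]), 'grasp_force': 0.0, 'gripper_width': 93.68855583575278}
scene [[-0.2, 0.62, -0.76, 1520.59], [0.98, 0.13, -0.15, 155.44], [0.01, -0.77, -0.63, 986.31], [0.0, 0.0, 0.0, 1.0]] 514.9680183140483
top [[-0.02, -0.99, 0.12, 354.08], [-1.0, 0.02, 0.01, -74.04], [-0.01, -0.12, -0.99, 1364.98], [0.0, 0.0, 0.0, 1.0]] 470.6412492342545
```

View pics/scene.png

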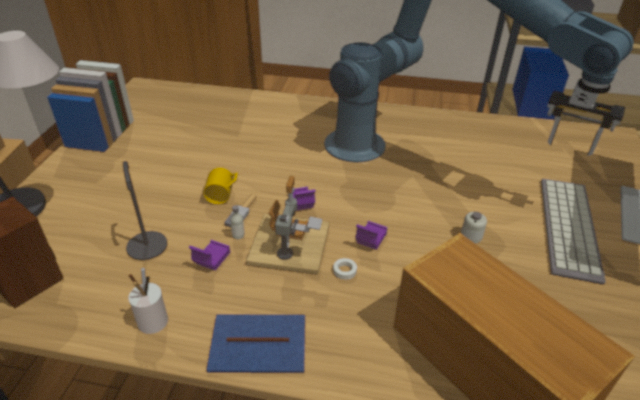

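View pics/top.png

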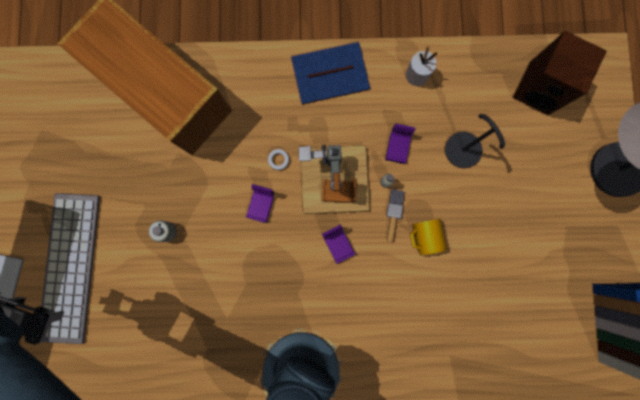

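The scene image shows the clamp at about (288,235) and the purple look-alikes at (210,255), (302,198) and (371,235). In the top image the clamp board is at (335,180), with its post at (335,155) and its thumb plate at (307,153). The brown stand is at (338,190). The purple shapes at (260,203), (339,244) and (400,143) don't fit, since the stand must be wooden and lie on the board. I'll confirm that in a crop and measure.

```bash
python3 - <<'E'
from h import *
d=np.load('top.npy',allow_pickle=True).item(); W=pts(d); im=d['pixels']
c=cv2.resize(im[130:230,270:430],None,fx=5,fy=5,interpolation=cv2.INTER_CUBIC); cv2.imwrite('pics/crop.png',c)
sub=np.zeros(im.shape[:2],bool); sub[130:230,285:385]=1
z=W[...,2]
def rect(m,t):
    P=W[m][:,:2]; r=cv2.minAreaRect(P.astype(np.float32)); print(t,len(P),'mean',P.mean(0).round(1),'rect',np.round(r[0],1),np.round(r[1],1),round(r[2],2),'z',np.median(z[m]).round(1))
rect(sub&(abs(z-22)<5),'board')
n,l,s,_=cv2.connectedComponentsWithStats((sub&(z>140)).astype(np.uint8))
for i in range(1,n):
    if s[i,4]>5: rect(l==i,'hi'+str(s[i]))
rect(sub&(abs(z-161)<6),'pad')
rect(sub&(z>185),'Thandle')
hsv=cv2.cvtColor(im,cv2.COLOR_BGR2HSV)
print('board hsv',hsv[207,325],'stand',hsv[192,345],hsv[192,330])
for r in range(148,214,4): print(r,[int(x) if x==x else -1 for x in z[r,296:376:4]])
E
```

```text
board 2698 mean [ 530.1 -106.6] rect [ 528.7 -112.3] [266.7 243.3] 19.75 z 22.1
hi[327 145  14  15 151] 151 mean [ 590.6 -102.6] rect [ 590.8 -102.3] [34.4 38.5] 88.19 z 144.1
hi[298 146  13  15 170] 170 mean [589.  -25.6] rect [589.  -24.8] [38.1 31.7] 0.34 z 146.2
hi[332 172   8  19 118] 118 mean [ 505.7 -105.3] rect [ 506.5 -104.8] [17.6 45.7] 87.03 z 200.8
pad 11 mean [588.6 -98.1] rect [582.5 -75.2] [11.6 74. ] 14.13 z 155.4
Thandle 114 mean [ 505.7 -105.4] rect [ 506.5 -105.7] [15.1 45.8] 89.18 z 200.8
board hsv [ 18 133 159] stand [ 15 211  64] [ 14 196 129]
148 [4, 146, 143, 149, 20, 22, 22, 125, 143, 138, 154, 139, 23, 18, 17, 24, 18, 16, 0, -1]
152 [-6, 142, 151, 148, 121, 126, 128, 126, 139, 153, 151, 143, 22, 23, 17, 23, 20, 21, -3, -1]
156 [-4, 145, 146, 142, 126, 123, 127, 126, 140, 141, 139, 143, 20, 20, 20, 20, 21, 26, -3, -1]
160 [0, 147, 142, 20, 21, 22, 23, 132, 127, 129, 131, 116, 26, 23, 23, 22, 21, 24, 1, -2]
164 [4, -2, 24, 23, 23, 20, 20, 26, 29, 128, 133, 21, 25, 20, 21, 23, 21, 25, -2, 6]
168 [0, 2, 22, 24, 19, 19, 19, 26, 20, 133, 131, 20, 21, 25, 20, 23, 2
[... 225 characters left out ...]
, 206, 24, 27, 26, 95, 98, 21, 24, -2, 4]
184 [0, -3, 23, 19, 29, 20, 17, 48, 42, 133, 200, 134, 43, 42, 91, 95, 18, 25, -5, -6]
188 [0, 2, 18, 15, 21, 18, 18, 45, 43, 133, 204, 133, 43, 40, 96, 22, 25, 19, 3, 0]
192 [-2, -1, 23, 21, 28, 24, 22, 42, 42, 42, 40, 38, 44, 41, 97, 22, 22, 23, 1, 0]
196 [2, 0, 26, 20, 24, 20, 24, 44, 44, 40, 40, 34, 46, 42, 95, 19, 20, 19, 0, -4]
200 [-2, -3, 26, 24, 18, 22, 19, 42, 45, 41, 43, 42, 45, 41, 92, 24, 24, 27, 20, 0]
204 [0, 2, 19, 20, 20, 18, 23, 21, 24, 20, 23, 22, 22, 17, 20, 27, 21, 18, 17, 4]
208 [3, 3, 28, 24, 23, 23, 22, 21, 17, 24, 21, 23, 26, 21, 25, 19, 21, 23, 17, 6]
212 [3, 0, 20, 21, 21, 22, 22, 24, 6, 3, 0, 0, 4, -2, -2, -2, 1, 0, -4, 0]
```

View pics/crop.png

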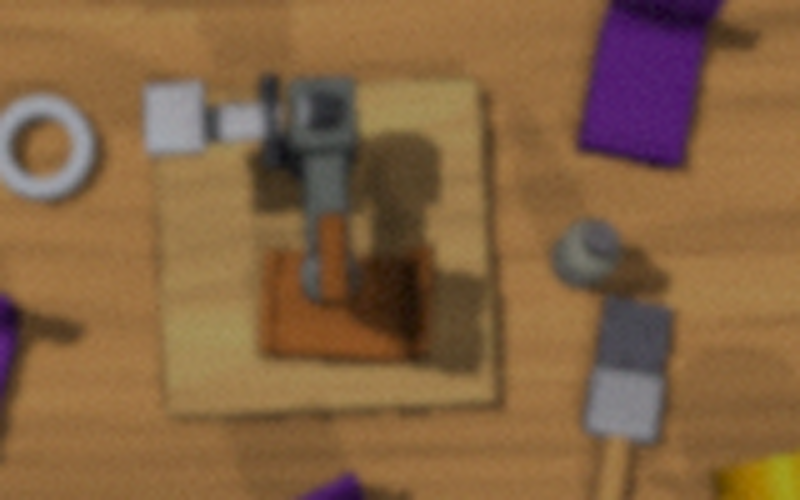

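The crop confirms it: the wooden, orange-brown stand lies on the board under the shoe. The thumb plate is at crop (175,118), the T-handle at (333,255). The purple shapes are off the board. In world coordinates the pad is at about (589,-26) with z about 146, and the handle at about (506,-105). That makes the clamp's yaw about 0.025 rad, which matches the given dimensions.

```bash
cat >> h.py <<'E'
from scipy.spatial.transform import Rotation as Ro
def go(x,y,z,yaw):  # tool x axis heading yaw, tool down; delta in tool axes
    s=manip.observe(); R=np.array(s['orientation']); c,n=np.cos(yaw),np.sin(yaw)
    T=np.array([[c,n,0],[n,-c,0],[0,0,-1.]])
    print('rot',Ro.from_matrix(R.T@T).as_rotvec().round(3),'shift',(R.T@(np.array([x,y,z])-s['position'])).round(1))
def st():
    s=manip.observe(); print({k:np.round(s[k],3).tolist() for k in('time_s','joint_pos','position','contact_force','gripper_width','grasp_force')})
E
python3 -c "
from h import *
go(589,-26,210,np.pi+.025)"
```

```text
rot [-0.002 -0.001 -0.358] shift [-565.3 -481.6   14.1]
```

Request:
send_rows(targets=[[0,0,-0.358,-565,-481.5,14,0],[0,0,-0.358,-565,-481.5,14,0],[0,0,-0.358,-565,-481.5,14,0],[0,0,-0.358,-565,-481.5,14,0],[0,0,-0.358,-565,-481.5,14,0],[0,0,-0.358,-565,-481.5,14,0],[0,0,-0.358,-565,-481.5,14,0],[0,0,-0.358,-565,-481.5,14,0],[0,0,-0.358,-565,-481.5,14,0],[0,0,-0.358,-565,-481.5,14,0],[0,0,-0.358,-565,-481.5,14,0],[0,0,-0.358,-565,-481.5,14,0]], newtons=10)

```text
time_s: 1.1
position: [465.9, 182.5, 214.8]
orientation: [[-1.0, -0.025, -0.0], [-0.025, 1.0, 0.0], [0.0, 0.0, -1.0]]
contact_force: [1.2, 1.6, -0.6]
gripper_width: 17.7
grasp_force: 0.0
```

```bash
python3 -c "
from h import *
st();go(589,-26,210,np.pi+.025)"
```

```text
{'time_s': 1.1, 'joint_pos': [0.146, -0.103, 1.943, 0.0, 1.302, -1.45], 'position': [465.884, 182.459, 214.813], 'contact_force': [1.244, 1.61, -0.616], 'gripper_width': 17.652, 'grasp_force': 0.0}
rot [ 0. -0.  0.] shift [-117.8 -211.5    4.8]
```

Request:
send_rows(targets=[[0,0,0,-110,-197,4.5,0],[0,0,0,-110,-197,4.5,0],[0,0,0,-110,-197,4.5,0],[0,0,0,-110,-197,4.5,0],[0,0,0,-110,-197,4.5,0],[0,0,0,-110,-197,4.5,0],[0,0,0,-110,-197,4.5,0],[0,0,0,-110,-197,4.5,0],[0,0,0,-110,-197,4.5,0]])

```text
time_s: 1.85
position: [579.7, -8.5, 210.1]
orientation: [[-1.0, -0.026, -0.001], [-0.026, 1.0, 0.001], [0.001, 0.001, -1.0]]
contact_force: [-0.1, -0.4, -0.9]
gripper_width: 1.0
grasp_force: 0.0
```

```bash
python3 - <<'E'
from h import *
st();go(589,-26,175,np.pi+.025)
d=snap('wrist'); W=pts(d); z=W[...,2]
cv2.imwrite('pics/w1.png',d['pixels'])
def rect(m,t):
    n,l,s,_=cv2.connectedComponentsWithStats(m.astype(np.uint8))
    for i in range(1,n):
        if s[i,4]>200:
            P=W[l==i]; r=cv2.minAreaRect(P[:,:2].astype(np.float32)); print(t,s[i],np.round(r[0],1),np.round(r[1],1),round(r[2],2),'z',np.median(P[:,2]).round(1))
rect((z>135)&(z<175),'pad/jaw'); rect(z>180,'handle'); rect(abs(z-22)<5,'board'); rect(abs(z-42)<6,'foot')
E
```

```text
{'time_s': 1.85, 'joint_pos': [-0.21, 0.096, 1.753, 0.0, 1.293, -1.807], 'position': [579.692, -8.477, 210.104], 'contact_force': [-0.141, -0.364, -0.931], 'gripper_width': 0.988, 'grasp_force': 0.0}
rot [ 0.001 -0.001  0.001] shift [ -8.9 -17.8  35.1]
pad/jaw [166  83  44  44 680] [ 508.2 -106.9] [29.6 24.6] 60.39 z 139.0
pad/jaw [ 171  195   54   52 2543] [ 590.5 -103.7] [39.2 35.7] 1.34 z 142.9
pad/jaw [ 279  199   44   51 1610] [589.1 -26.2] [38.2 31.5] 1.42 z 147.2
handle [ 115   55   57   94 4184] [ 506.4 -105.7] [46.2 15.3] 1.28 z 201.5
handle [    0   222   640   178 64223] [567.   -9.2] [ 44.4 160.8] 1.49 z 307.8
board [  37    0   45  101 3564] [ 455.5 -277.6] [42.4 92.9] 79.49 z 19.6
board [ 403   14   90   94 4732] [465.2 109.7] [60.  88.5] 73.56 z 21.3
board [  132    39   192   181 14556] [ 535.4 -106. ] [186.7 188.7] 1.44 z 23.1
board [ 147  127   37   94 2127] [ 580.7 -181.4] [102.8  36.5] 1.86 z 23.1
board [  39  171   63   86 4026] [ 627.6 -293.4] [61.5 87.6] 76.78 z 21.2
board [ 357  170   53   52 1273] [598.   56.9] [58.3 58.4] 41.27 z 19.0
board [508 218 105  82 856] [670.7 265.6] [  4.2 143. ] 48.74 z 22.0
foot [ 175   61   93   74 3611] [ 499.6 -110.6] [84.  60.1] 85.64 z 43.2
foot [405 100  58  27 238] [510.9  95.4] [59.1  7.9] 67.96 z 42.8
foot [ 74 106  25  35 289] [ 526.5 -243. ] [33.3 14. ] 1.3 z 42.2
foot [ 527  223  104   77 1068] [664.8 271.2] [  4.5 128.2] 48.25 z 42.0
foot [ 25 247  60  21 241] [ 667.2 -301.3] [58.8 10.1] 70.23 z 41.4
```

View pics/w1.png

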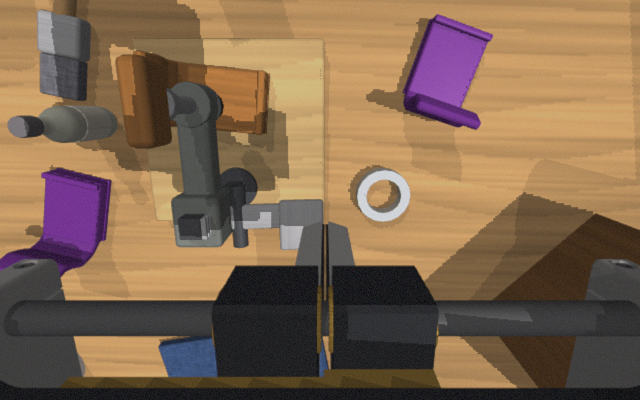

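The wrist view shows the thumb plate at pixel (301,224) and the T-handle bar at (145,100), above the wooden stand. The purple shapes are at (445,70) and (75,210), off the board. All sizes match, so I'll move above the pad.

Request:
send_rows(targets=[[0,0,0,-4,-9,15,0],[0,0,0,-9,-16,35,0],[0,0,0,-9,-16,35,0],[0,0,0,-9,-16,35,0],[0,0,0,-9,-16,35,0]])

```text
time_s: 2.32
position: [589.8, -24.4, 176.4]
orientation: [[-1.0, -0.027, 0.001], [-0.027, 1.0, 0.0], [-0.001, -0.0, -1.0]]
contact_force: [-0.2, 0.4, -0.4]
gripper_width: 0.8
grasp_force: 0.0
```

```bash
python3 -c "
from h import *
st();go(589,-25,166,np.pi+.024)"
```

```text
{'time_s': 2.317, 'joint_pos': [-0.233, 0.154, 1.754, 0.0, 1.233, -1.831], 'position': [589.805, -24.409, 176.423], 'contact_force': [-0.202, 0.393, -0.366], 'gripper_width': 0.825, 'grasp_force': 0.0}
rot [0.    0.001 0.003] shift [ 0.8 -0.6 10.4]
```

Request:
send_rows(targets=[[0,0,0,0.8,0,4,0],[0,0,0,0.8,0,8,0],[0,0,0,0.8,0,10,0],[0,0,0,0.8,0,12,0],[0,0,0,0.8,0,14,0],[0,0,0,0.8,0,16,0],[0,0,0,0.8,0,18,0],[0,0,0,0.8,0,20,0],[0,0,0,0.8,0,22,0],[0,0,0,0.8,0,24,0],[0,0,0,0.8,0,24,0],[0,0,0,0.8,0,24,0]])

```text
time_s: 3.32
position: [589.3, -25.9, 151.6]
orientation: [[-1.0, -0.025, 0.0], [-0.025, 1.0, -0.001], [-0.0, -0.001, -1.0]]
contact_force: [0.3, 2.5, 3.0]
gripper_width: 0.3
grasp_force: 2.0
```

Request:
send_rows(targets=[[0,0,0,0,0,2,0],[0,0,0,0,0,4,0],[0,0,0,0,0,6,0],[0,0,0,0,0,8,0],[0,0,0,0,0,10,0],[0,0,0,0,0,12,0],[0,0,0,0,0,14,0],[0,0,0,0,0,16,0],[0,0,0,0,0,18,0],[0,0,0,0,0,20,0],[0,0,0,0,0,22,0],[0,0,0,0,0,22,0]])

```text
time_s: 4.32
position: [589.1, -25.6, 129.1]
orientation: [[-1.0, -0.025, 0.0], [-0.025, 1.0, 0.0], [-0.0, 0.0, -1.0]]
contact_force: [0.7, 4.0, 4.5]
gripper_width: 0.5
grasp_force: 2.2
```

```bash
python3 - <<'E'
from h import *
st()
for n in ('wrist','scene'):
  d=snap(n); W=pts(d); z=W[...,2]; cv2.imwrite('pics/a_%s.png'%n,d['pixels'])
  if n=='wrist':
    m=(abs(W[...,0]-506)<27)&(abs(W[...,1]+106)<12); zz=z[m]; h=zz[zz>140]; print('handle top',np.median(h),len(h),'foot',np.nanmedian(zz[(zz>35)&(zz<50)]))
    m=(abs(W[...,0]-590.5)<7)&(abs(W[...,1]+103.7)<7); print('post top',np.nanmedian(z[m]))
d=snap('scene');cv2.imwrite('pics/sc.png',cv2.resize(d['pixels'][170:290,230:370],None,fx=5,fy=5,interpolation=2))
E
```

```text
{'time_s': 4.317, 'joint_pos': [-0.236, 0.21, 1.784, 0.0, 1.148, -1.831], 'position': [589.107, -25.565, 129.129], 'contact_force': [0.654, 3.96, 4.49], 'gripper_width': 0.489, 'grasp_force': 2.207}
handle top 166.6915602153255 8886 foot 43.19469889895579
post top 155.23156670735054
```

View pics/sc.png

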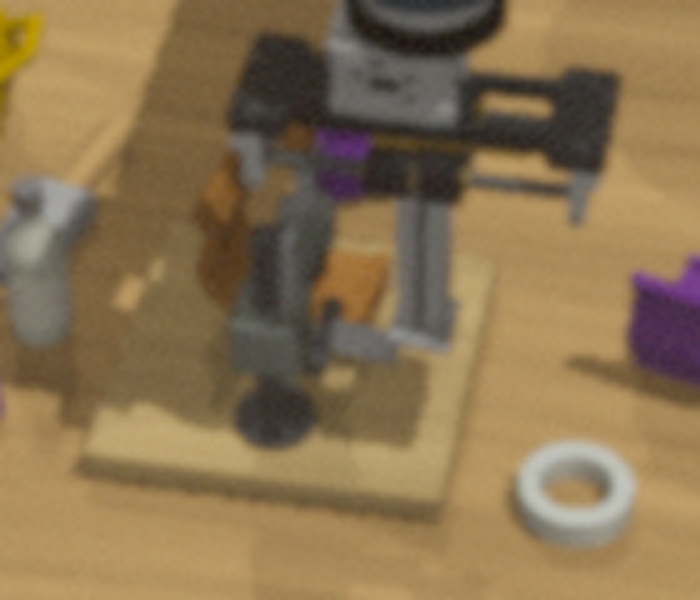

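The picture shows the fingertips on the thumb plate at (425,335), with the jaw down by the post at (280,340). The handle has dropped 35 mm, so the shoe is roughly 4–16 mm above the foot. From here I'll go slowly and watch the force, which is 4.5 N while sliding.

Request:
send_rows(targets=[[0,0,0,0,0,0.7,0],[0,0,0,0,0,1.4,0],[0,0,0,0,0,2.1,0],[0,0,0,0,0,2.8,0],[0,0,0,0,0,3.5,0],[0,0,0,0,0,4,0],[0,0,0,0,0,4,0]])

```text
time_s: 5.05
position: [589.1, -25.8, 125.4]
orientation: [[-1.0, -0.025, 0.0], [-0.025, 1.0, -0.001], [-0.0, -0.001, -1.0]]
contact_force: [1.2, 1.5, 4.0]
gripper_width: 0.4
grasp_force: 2.0
```

Request:
send_rows(targets=[[0,0,0,0,0,0.5,0],[0,0,0,0,0,1,0],[0,0,0,0,0,1.5,0],[0,0,0,0,0,1.5,0]])

```text
time_s: 5.38
position: [589.1, -25.5, 124.0]
orientation: [[-1.0, -0.025, 0.0], [-0.025, 1.0, 0.0], [-0.0, 0.0, -1.0]]
contact_force: [0.4, 3.6, 4.6]
gripper_width: 0.6
grasp_force: 2.2
```

Request:
send_rows(targets=[[0,0,0,0,0,0.4,0],[0,0,0,0,0,0.8,0],[0,0,0,0,0,0.8,0]])

```text
time_s: 5.63
position: [589.1, -25.3, 123.2]
orientation: [[-1.0, -0.025, 0.0], [-0.025, 1.0, 0.0], [-0.0, 0.0, -1.0]]
contact_force: [0.3, 3.7, 4.5]
gripper_width: 0.7
grasp_force: 2.4
```

Request:
send_rows(targets=[[0,0,0,0,0,0.5,0],[0,0,0,0,0,1,0],[0,0,0,0,0,1.3,0],[0,0,0,0,0,1.3,0]])

```text
time_s: 5.97
position: [589.1, -25.8, 121.8]
orientation: [[-1.0, -0.025, 0.0], [-0.025, 1.0, -0.001], [-0.0, -0.001, -1.0]]
contact_force: [1.6, 2.8, 3.3]
gripper_width: 0.2
grasp_force: 2.1
```

Request:
send_rows(targets=[[0,0,0,0,0,0.5,0],[0,0,0,0,0,1,0],[0,0,0,0,0,1.3,0],[0,0,0,0,0,1.3,0]])

```text
time_s: 6.3
position: [589.1, -25.7, 120.5]
orientation: [[-1.0, -0.025, -0.0], [-0.025, 1.0, -0.0], [0.0, -0.0, -1.0]]
contact_force: [1.4, 2.9, 3.5]
gripper_width: 0.6
grasp_force: 2.0
```

Request:
send_rows(targets=[[0,0,0,0,0,0.5,0],[0,0,0,0,0,1,0],[0,0,0,0,0,1.3,0],[0,0,0,0,0,1.3,0]])

```text
time_s: 6.63
position: [589.1, -25.5, 119.3]
orientation: [[-1.0, -0.025, 0.0], [-0.025, 1.0, 0.0], [-0.0, 0.0, -1.0]]
contact_force: [2.0, 2.2, 3.9]
gripper_width: 0.7
grasp_force: 2.1
```

Request:
send_rows(targets=[[0,0,0,0,0,0.5,0],[0,0,0,0,0,1,0],[0,0,0,0,0,1.3,0],[0,0,0,0,0,1.3,0]])

```text
time_s: 6.97
position: [589.1, -25.3, 118.0]
orientation: [[-1.0, -0.025, -0.0], [-0.025, 1.0, 0.0], [-0.0, 0.0, -1.0]]
contact_force: [0.7, 3.7, 2.5]
gripper_width: 0.4
grasp_force: 2.4
```

Request:
send_rows(targets=[[0,0,0,0,0,0.5,0],[0,0,0,0,0,1,0],[0,0,0,0,0,1.3,0],[0,0,0,0,0,1.3,0]])

```text
time_s: 7.3
position: [589.1, -25.5, 116.7]
orientation: [[-1.0, -0.025, -0.0], [-0.025, 1.0, 0.0], [0.0, 0.0, -1.0]]
contact_force: [0.1, 4.5, 4.6]
gripper_width: 0.6
grasp_force: 2.6
```

Request:
send_rows(targets=[[0,0,0,0,0,0.5,0],[0,0,0,0,0,1,0],[0,0,0,0,0,1.3,0],[0,0,0,0,0,1.3,0]])

```text
time_s: 7.63
position: [589.1, -25.1, 115.5]
orientation: [[-1.0, -0.025, 0.0], [-0.025, 1.0, 0.001], [-0.0, 0.001, -1.0]]
contact_force: [0.5, 5.8, 5.2]
gripper_width: 0.5
grasp_force: 3.0
```

Request:
send_rows(targets=[[0,0,0,0,0,0.4,0],[0,0,0,0,0,0.8,0],[0,0,0,0,0,0.8,0]])

```text
time_s: 7.88
position: [589.1, -25.0, 114.7]
orientation: [[-1.0, -0.025, -0.0], [-0.025, 1.0, 0.001], [0.0, 0.001, -1.0]]
contact_force: [1.0, 4.9, 4.8]
gripper_width: 0.7
grasp_force: 3.1
```

Request:
send_rows(targets=[[0,0,0,0,0,0.4,0],[0,0,0,0,0,0.8,0],[0,0,0,0,0,0.8,0]])

```text
time_s: 8.13
position: [589.0, -25.0, 113.9]
orientation: [[-1.0, -0.025, -0.0], [-0.025, 1.0, 0.001], [0.0, 0.001, -1.0]]
contact_force: [0.4, 5.5, 6.4]
gripper_width: 0.8
grasp_force: 3.1
```

Request:
send_rows(targets=[[0,0,0,0,0,0.3,0],[0,0,0,0,0,0.6,0],[0,0,0,0,0,0.6,0],[0,0,0,0,0,0.6,0]])

```text
time_s: 8.47
position: [589.1, -24.8, 113.4]
orientation: [[-1.0, -0.025, -0.0], [-0.025, 1.0, 0.001], [0.0, 0.001, -1.0]]
contact_force: [0.3, 7.1, 5.2]
gripper_width: 0.7
grasp_force: 3.4
```

Request:
send_rows(targets=[[0,0,0,0,0,0.4,0],[0,0,0,0,0,0.8,0],[0,0,0,0,0,0.8,0],[0,0,0,0,0,0.8,0]])

```text
time_s: 8.8
position: [589.2, -24.8, 113.0]
orientation: [[-1.0, -0.025, 0.0], [-0.025, 1.0, 0.001], [-0.0, 0.001, -1.0]]
contact_force: [-0.2, 6.8, 7.3]
gripper_width: 0.8
grasp_force: 4.3
```

```bash
python3 - <<'E'
from h import *
st()
d=snap('wrist'); W=pts(d); z=W[...,2]; cv2.imwrite('pics/w3.png',d['pixels'])
m=(abs(W[...,0]-506)<27)&(abs(W[...,1]+106)<12); zz=z[m]; h=zz[zz>130]; print('handle top',np.median(h),len(h))
m=(abs(W[...,0]-590.5)<7)&(abs(W[...,1]+103.7)<7); print('post top',np.nanmedian(z[m]))
E
```

```text
{'time_s': 8.8, 'joint_pos': [-0.235, 0.231, 1.792, 0.002, 1.119, -1.831], 'position': [589.167, -24.809, 112.98], 'contact_force': [-0.211, 6.825, 7.257], 'gripper_width': 0.785, 'grasp_force': 4.31}
handle top 153.99754674698772 9385
post top 154.71333949087335
```

Request:
send_rows(targets=[[0,0,0,0,0,0.4,0],[0,0,0,0,0,0.7,0],[0,0,0,0,0,0.7,0],[0,0,0,0,0,0.7,0]])

```text
time_s: 9.18
position: [589.3, -24.8, 112.6]
orientation: [[-1.0, -0.025, 0.0], [-0.025, 1.0, 0.001], [-0.0, 0.001, -1.0]]
contact_force: [-1.7, 7.5, 10.1]
gripper_width: 0.5
grasp_force: 5.2
```

Contact felt: the force rose from about 4.3 to 10 N, so there is about 5–6 N on the shoe. I'll hold briefly, then release the lever.

Request:
send_rows(targets=[[0,0,0,0,0,0.1,0],[0,0,0,0,0,0.1,0],[0,0,0,0,0,0.1,0],[0,0,0,0,0,-2,0],[0,0,0,0,0,-5,0],[0,0,0,0,0,-9,0],[0,0,0,0,0,-14,0],[0,0,0,0,0,-30,0],[0,0,0,0,0,-60,0],[0,0,0,0,0,-80,0],[0,0,0,0,0,-80,0],[0,0,0,0,0,-80,0]])

```text
time_s: 10.18
position: [589.2, -26.0, 192.3]
orientation: [[-1.0, -0.025, 0.001], [-0.025, 1.0, -0.001], [-0.001, -0.001, -1.0]]
contact_force: [-0.3, 0.3, 0.1]
gripper_width: 0.7
grasp_force: 0.0
```

```bash
python3 - <<'E'
from h import *
st()
d=snap('wrist'); W=pts(d); z=W[...,2]; cv2.imwrite('pics/w4.png',d['pixels'])
m=(abs(W[...,0]-506)<27)&(abs(W[...,1]+106)<12)&(z>130)&(z<170); h=z[m]; print('handle top',np.median(h),len(h)); r=cv2.minAreaRect(W[m][:,:2].astype(np.float32)); print(r)
m=(abs(W[...,0]-590.5)<7)&(abs(W[...,1]+103.7)<7); print('post top',np.nanmedian(z[m]))
m=(abs(W[...,0]-589)<17)&(abs(W[...,1]+26)<14)&(z<140)&(z>60); print('pad',np.nanmedian(z[m]))
go(506.4,-105.6,195,np.pi+.024)
E
```

```text
{'time_s': 10.183, 'joint_pos': [-0.236, 0.136, 1.744, -0.001, 1.26, -1.831], 'position': [589.211, -26.013, 192.287], 'contact_force': [-0.338, 0.331, 0.055], 'gripper_width': 0.716, 'grasp_force': 0.0}
handle top 154.28155657137256 2814
((506.4075012207031, -105.05701446533203), (45.76826858520508, 17.532609939575195), 1.6846883296966553)
post top 275.6868664787538
pad 105.2382440687712
rot [-0.    -0.002  0.001] shift [ 83.9 -77.8  -4.1]
```

The lever is released with the pad free, and the handle is still at (506.4,-105.4) with its top near 153. Next I move over the handle with the fingers part open.

Request:
send_rows(targets=[[0,0,0,28,-26,-4,44],[0,0,0,56,-52,-4,44],[0,0,0,84,-78,-4,44],[0,0,0,84,-78,-4,44],[0,0,0,84,-78,-4,44],[0,0,0,84,-78,-4,44]])

```text
time_s: 10.73
position: [506.5, -105.3, 194.3]
orientation: [[-1.0, -0.025, -0.002], [-0.025, 1.0, 0.001], [0.002, 0.001, -1.0]]
contact_force: [-0.7, -0.1, -0.7]
gripper_width: 37.0
grasp_force: 0.0
```

```bash
python3 -c "
from h import *
st();go(506.4,-105.5,142,np.pi+.024)"
```

```text
{'time_s': 10.733, 'joint_pos': [-0.425, -0.037, 1.92, 0.0, 1.261, -2.02], 'position': [506.473, -105.345, 194.338], 'contact_force': [-0.691, -0.074, -0.654], 'gripper_width': 36.974, 'grasp_force': 0.0}
rot [ 0.001 -0.002  0.001] shift [-0.  -0.2 52.3]
```

Request:
send_rows(targets=[[0,0,0,0,-0.2,20,44],[0,0,0,0,-0.2,40,44],[0,0,0,0,-0.2,52,44],[0,0,0,0,-0.2,52,44],[0,0,0,0,-0.2,52,0],[0,0,0,0,-0.2,52,0],[0,0,0,0,-0.2,52,0],[0,0,0,0,-0.2,52,0],[0,0,0,0,-0.2,52,0],[0,0,0,0,-0.2,52,0]], newtons=40)

```text
time_s: 11.57
position: [507.8, -106.0, 144.8]
orientation: [[-1.0, -0.025, 0.002], [-0.025, 1.0, -0.001], [-0.002, -0.001, -1.0]]
contact_force: [1.5, 0.6, 2.6]
gripper_width: 17.9
grasp_force: 40.0
```

```bash
echo "
def tq():
    s=manip.observe(); print('t',round(s['time_s'],2),'F',s['contact_force'].round(1),'T',s['torque'].round(3),'pos',s['position'].round(1),'yaw',round(float(np.arctan2(s['orientation'][1,0],s['orientation'][0,0])),3),'q6',s['joint_pos'][5].round(3),'e6',s['effort'][5].round(3),'w',round(s['gripper_width'],2),'g',round(s['grasp_force'],1))
" >> h.py; python3 -c "
from h import *
tq()"
```

```text
t 11.57 F [1.5 0.6 2.6] T [ 0.134 -0.066  0.015] pos [ 507.8 -106.   144.8] yaw -3.116 q6 -2.021 e6 0.011 w 17.89 g 40.0
```

Request:
send_rows(targets=[[0,0,0,0,0,0,0],[0,0,0,0,0,0,0]])

```text
time_s: 11.73
position: [507.7, -106.1, 144.7]
orientation: [[-1.0, -0.025, 0.002], [-0.025, 1.0, -0.001], [-0.002, -0.001, -1.0]]
contact_force: [-0.0, 1.2, 4.5]
gripper_width: 17.3
grasp_force: 40.0
```

```bash
python3 - <<'E'
from h import *
tq()
a=snap('wrist')['pixels']; b=snap('scene')['pixels']
cv2.imwrite('pics/g.png',np.hstack([cv2.resize(a[:330,120:520],(400,330)),cv2.resize(b[170:280,220:353],(400,330),interpolation=2)]))
E
```

```text
t 11.73 F [-0.   1.2  4.5] T [ 0.169 -0.064  0.044] pos [ 507.7 -106.1  144.7] yaw -3.116 q6 -2.021 e6 0.013 w 17.26 g 40.0
```

View pics/g.png

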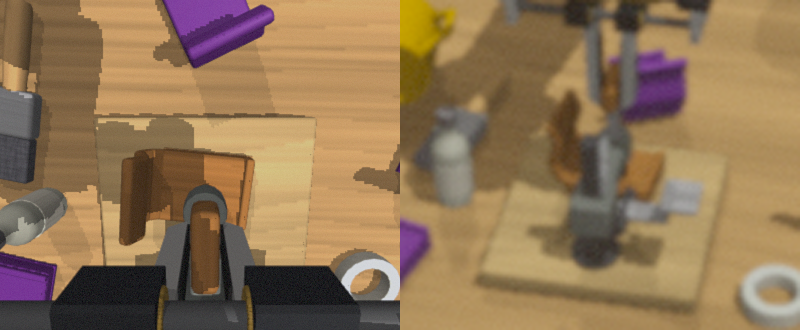

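The handle bar sits between the fingers at (205,245) in the left half, and the stand below it is flat and undisturbed. Now I turn clockwise (tool +z), letting the tool descend 2.5 mm per rad.

Request:
send_rows(targets=[[0,0,0.06,0,0,0.15,0],[0,0,0.12,0,0,0.3,0],[0,0,0.18,0,0,0.45,0],[0,0,0.24,0,0,0.6,0],[0,0,0.3,0,0,0.75,0]])

```text
time_s: 12.25
position: [507.8, -106.3, 144.0]
orientation: [[-0.962, 0.274, 0.002], [0.274, 0.962, -0.001], [-0.002, -0.001, -1.0]]
contact_force: [0.1, -0.0, 5.8]
gripper_width: 17.2
grasp_force: 40.0
```

```bash
python3 -c "
from h import *
tq()"
```

```text
t 12.25 F [ 0.1 -0.   5.8] T [ 0.048 -0.065  0.125] pos [ 507.8 -106.3  144. ] yaw 2.864 q6 -1.718 e6 -0.475 w 17.15 g 40.0
```

Request:
send_rows(targets=[[0,0,0.06,0,0,0.15,0],[0,0,0.12,0,0,0.3,0],[0,0,0.18,0,0,0.45,0],[0,0,0.24,0,0,0.6,0]])

```text
time_s: 12.58
position: [507.7, -106.5, 143.5]
orientation: [[-0.869, 0.495, 0.001], [0.494, 0.869, -0.002], [-0.002, -0.001, -1.0]]
contact_force: [-0.7, -1.0, 6.6]
gripper_width: 17.3
grasp_force: 40.0
```

```bash
python3 - <<'E'
from h import *
tq()
d=snap('wrist'); tq(); W=pts(d); z=W[...,2]; cv2.imwrite('pics/w5.png',d['pixels'])
m=(abs(W[...,0]-506)<27)&(abs(W[...,1]+106)<27)&(z>130)&(z<170)&(cv2.cvtColor(d['pixels'],cv2.COLOR_BGR2HSV)[...,1]>120); P=W[m]; print('handle top',np.median(P[:,2]),len(P)); r=cv2.minAreaRect(P[:,:2].astype(np.float32)); print(r)
E
```

```text
t 12.58 F [-0.7 -1.   6.6] T [-0.054  0.018  0.133] pos [ 507.7 -106.5  143.5] yaw 2.624 q6 -1.478 e6 -0.467 w 17.29 g 40.0
t 12.63 F [-0.1 -0.7  7.1] T [-0.086  0.04   0.093] pos [ 507.7 -106.5  143.5] yaw 2.622 q6 -1.476 e6 0.282 w 17.45 g 40.0
handle top 153.42228742503167 2590
((505.9477233886719, -105.75042724609375), (18.694265365600586, 45.195919036865234), 62.28504180908203)
```

Request:
send_rows(targets=[[0,0,0.05,0,0,-0.2,0],[0,0,0.1,0,0,-0.4,0]])

```text
time_s: 12.8
position: [507.6, -106.5, 143.5]
orientation: [[-0.816, 0.578, 0.001], [0.578, 0.816, -0.002], [-0.002, -0.001, -1.0]]
contact_force: [1.7, -1.0, 3.6]
gripper_width: 17.5
grasp_force: 40.0
```

```bash
python3 -c "
from h import *
tq()"
```

```text
t 12.8 F [ 1.7 -1.   3.6] T [-0.285 -0.171  0.111] pos [ 507.6 -106.5  143.5] yaw 2.525 q6 -1.379 e6 -0.38 w 17.52 g 40.0
```

Request:
send_rows(targets=[[0,0,0.05,0,0,-0.1,0],[0,0,0.1,0,0,-0.2,0]])

```text
time_s: 12.97
position: [507.5, -106.5, 143.3]
orientation: [[-0.754, 0.657, 0.001], [0.657, 0.754, -0.002], [-0.002, -0.0, -1.0]]
contact_force: [1.1, -1.2, 1.9]
gripper_width: 17.5
grasp_force: 40.0
```

```bash
python3 -c "
from h import *
tq()"
```

```text
t 12.97 F [ 1.1 -1.2  1.9] T [-0.368 -0.266  0.149] pos [ 507.5 -106.5  143.3] yaw 2.425 q6 -1.279 e6 -0.352 w 17.45 g 40.0
```

Request:
send_rows(targets=[[0,0,0.04,0,0,0.1,0]])

```text
time_s: 13.05
position: [507.5, -106.5, 143.2]
orientation: [[-0.727, 0.686, 0.001], [0.686, 0.727, -0.002], [-0.002, -0.0, -1.0]]
contact_force: [1.8, -2.1, 2.9]
gripper_width: 17.3
grasp_force: 40.0
```

```bash
python3 -c "
from h import *
tq()"
```

```text
t 13.05 F [ 1.8 -2.1  2.9] T [-0.3   -0.227  0.135] pos [ 507.5 -106.5  143.2] yaw 2.385 q6 -1.239 e6 -0.191 w 17.35 g 40.0
```

Request:
send_rows(targets=[[0,0,0.04,0,0,0.1,0]])

```text
time_s: 13.13
position: [507.5, -106.6, 143.1]
orientation: [[-0.699, 0.715, 0.001], [0.715, 0.699, -0.002], [-0.002, -0.0, -1.0]]
contact_force: [0.1, -2.8, 1.9]
gripper_width: 17.5
grasp_force: 40.0
```

```bash
python3 -c "
from h import *
tq()"
```

```text
t 13.13 F [ 0.1 -2.8  1.9] T [-0.344 -0.207  0.144] pos [ 507.5 -106.6  143.1] yaw 2.345 q6 -1.199 e6 -0.248 w 17.47 g 40.0
```

Request:
send_rows(targets=[[0,0,0.04,0,0,0.1,0]])

```text
time_s: 13.22
position: [507.5, -106.6, 143.1]
orientation: [[-0.67, 0.742, 0.001], [0.742, 0.67, -0.002], [-0.002, -0.0, -1.0]]
contact_force: [1.1, -1.8, 2.5]
gripper_width: 17.2
grasp_force: 40.0
```

```bash
python3 -c "
from h import *
tq()"
```

```text
t 13.22 F [ 1.1 -1.8  2.5] T [-0.349 -0.108  0.167] pos [ 507.5 -106.6  143.1] yaw 2.305 q6 -1.159 e6 -0.253 w 17.17 g 40.0
```

Request:
send_rows(targets=[[0,0,0.04,0,0,0.1,0]])

```text
time_s: 13.3
position: [507.4, -106.6, 143.0]
orientation: [[-0.64, 0.768, 0.001], [0.768, 0.64, -0.002], [-0.002, -0.0, -1.0]]
contact_force: [0.9, -0.9, 2.5]
gripper_width: 17.7
grasp_force: 40.0
```

```bash
python3 -c "
from h import *
tq()"
```

```text
t 13.3 F [ 0.9 -0.9  2.5] T [-0.476 -0.097  0.145] pos [ 507.4 -106.6  143. ] yaw 2.265 q6 -1.119 e6 -0.252 w 17.72 g 40.0
```

Request:
send_rows(targets=[[0,0,0.05,0,0,0.12,0]])

```text
time_s: 13.38
position: [507.4, -106.6, 142.9]
orientation: [[-0.601, 0.799, 0.001], [0.799, 0.601, -0.002], [-0.002, -0.0, -1.0]]
contact_force: [0.6, -1.9, 2.7]
gripper_width: 17.5
grasp_force: 40.0
```

```bash
python3 -c "
from h import *
tq()"
```

```text
t 13.38 F [ 0.6 -1.9  2.7] T [-0.379 -0.086  0.102] pos [ 507.4 -106.6  142.9] yaw 2.215 q6 -1.069 e6 -0.412 w 17.49 g 40.0
```

Request:
send_rows(targets=[[0,0,0.05,0,0,0.12,0]])

```text
time_s: 13.47
position: [507.4, -106.6, 142.8]
orientation: [[-0.56, 0.829, 0.001], [0.829, 0.56, -0.002], [-0.002, -0.0, -1.0]]
contact_force: [0.6, -1.3, 3.7]
gripper_width: 17.6
grasp_force: 40.0
```

```bash
python3 -c "
from h import *
tq()"
```

```text
t 13.47 F [ 0.6 -1.3  3.7] T [-0.373 -0.084  0.157] pos [ 507.4 -106.6  142.8] yaw 2.165 q6 -1.019 e6 -0.353 w 17.58 g 40.0
```

Request:
send_rows(targets=[[0,0,0.05,0,0,0.12,0]])

```text
time_s: 13.55
position: [507.4, -106.7, 142.7]
orientation: [[-0.518, 0.856, 0.001], [0.856, 0.518, -0.002], [-0.002, -0.0, -1.0]]
contact_force: [-0.2, -2.8, 2.9]
gripper_width: 17.4
grasp_force: 40.0
```

```bash
python3 -c "
from h import *
tq()"
```

```text
t 13.55 F [-0.2 -2.8  2.9] T [-0.423  0.021  0.116] pos [ 507.4 -106.7  142.7] yaw 2.115 q6 -0.969 e6 -0.346 w 17.42 g 40.0
```

Request:
send_rows(targets=[[0,0,0.05,0,0,0.12,0]])

```text
time_s: 13.63
position: [507.4, -106.7, 142.6]
orientation: [[-0.474, 0.88, 0.001], [0.88, 0.474, -0.002], [-0.002, -0.0, -1.0]]
contact_force: [0.2, -2.8, 3.5]
gripper_width: 17.6
grasp_force: 40.0
```

```bash
python3 - <<'E'
from h import *
tq()
d=snap('wrist'); tq(); W=pts(d); z=W[...,2]; cv2.imwrite('pics/w6.png',d['pixels'])
m=(abs(W[...,0]-506)<27)&(abs(W[...,1]+106)<27)&(z>130)&(z<170)&(cv2.cvtColor(d['pixels'],cv2.COLOR_BGR2HSV)[...,1]>120); P=W[m]; print('handle top',np.median(P[:,2]),len(P)); r=cv2.minAreaRect(P[:,:2].astype(np.float32)); print(r)
E
```

```text
t 13.63 F [ 0.2 -2.8  3.5] T [-0.421  0.026  0.098] pos [ 507.4 -106.7  142.6] yaw 2.065 q6 -0.919 e6 -0.345 w 17.65 g 40.0
t 13.68 F [ 0.4 -1.7  3.9] T [-0.487 -0.002  0.084] pos [ 507.3 -106.6  142.5] yaw 2.063 q6 -0.917 e6 0.243 w 17.3 g 40.0
handle top 152.3937897190982 2595
((505.9496154785156, -105.76678466796875), (18.863805770874023, 45.1755256652832), 27.167299270629883)
```

Torque is noisy (0.10–0.16 N m), so I'll let go, go to the earlier viewing pose and measure how the jaw and handle have moved.

Request:
send_rows(targets=[[0,0,0,0,0,0,44],[0,0,0,0,0,0,44],[0,0,0,0,0,0,44],[0,0,0,0,0,-5,44],[0,0,0,0,0,-35,44],[0,0,0,0,0,-67,44],[0,0,0,0,0,-67,44],[0,0,0,0,0,-67,44]])

```text
time_s: 14.35
position: [508.2, -106.2, 211.4]
orientation: [[-0.476, 0.879, 0.004], [0.879, 0.476, -0.002], [-0.003, 0.003, -1.0]]
contact_force: [-1.0, -1.0, -0.7]
gripper_width: 44.0
grasp_force: 0.0
```

```bash
python3 -c "
from h import *
tq();go(579.7,-8.5,210,np.pi+.024)"
```

```text
t 14.35 F [-1.  -1.  -0.7] T [ 0.053  0.012 -0.031] pos [ 508.2 -106.2  211.4] yaw 2.067 q6 -0.921 e6 0.0 w 43.99 g 0.0
rot [ 1.000e-03  5.000e-03 -1.098e+00] shift [ 51.9 109.4   1.5]
```

Request:
send_rows(targets=[[0,0,-0.12,17,36,1.5,0],[0,0,-0.24,34,72,1.5,0],[0,0,-0.36,52,109.4,1.5,0],[0,0,-0.48,52,109.4,1.5,0],[0,0,-0.6,52,109.4,1.5,0],[0,0,-0.72,52,109.4,1.5,0],[0,0,-0.84,52,109.4,1.5,0],[0,0,-0.96,52,109.4,1.5,0],[0,0,-1.08,52,109.4,1.5,0],[0,0,-1.098,52,109.4,1.5,0],[0,0,-1.098,52,109.4,1.5,0],[0,0,-1.098,52,109.4,1.5,0]])

```text
time_s: 15.35
position: [578.0, -7.9, 206.7]
orientation: [[-1.0, -0.021, -0.002], [-0.021, 1.0, 0.0], [0.002, 0.0, -1.0]]
contact_force: [-0.3, 0.6, -0.4]
gripper_width: -0.0
grasp_force: 0.0
```

```bash
cat > meas.py <<'E'
from h import *
tq()
d=snap('wrist'); W=pts(d); z=W[...,2]; np.save('wl.npy',d,allow_pickle=True)
cv2.imwrite('pics/m%d.png'%int(manip.observe()['time_s']*100),d['pixels'])
def rect(m,t):
    n,l,s,_=cv2.connectedComponentsWithStats(m.astype(np.uint8))
    for i in range(1,n):
        if s[i,4]>200:
            P=W[l==i]; r=cv2.minAreaRect(P[:,:2].astype(np.float32)); print(t,s[i],np.round(r[0],1),np.round(r[1],1),round(r[2],2),'z',np.median(P[:,2]).round(2))
near=(abs(W[...,0]-545)<100)&(abs(W[...,1]+105)<100)
rect(near&(z>138)&(z<170),'handle/post')
rect((z>92)&(z<116)&(abs(W[...,0]-589)<25)&(abs(W[...,1]+26)<22),'pad')
rect(near&(abs(z-22)<5),'board'); 
m=(abs(W[...,0]-487)<8)&(abs(W[...,1]+105)<14)&(abs(z-42)<6); print('foot',np.median(z[m]),m.sum())
E
python3 meas.py
```

```text
t 15.35 F [-0.3  0.6 -0.4] T [ 0.059 -0.04   0.038] pos [578.   -7.9 206.7] yaw -3.121 q6 -1.801 e6 -0.014 w -0.04 g 0.0
handle/post [ 142   82   73   51 1950] [ 506.2 -106.1] [15.4 45.8] 29.73 z 152.38
handle/post [175 216  37  28 897] [ 591.1 -102.2] [16.7 19.8] 0.79 z 153.51
pad [ 281  189   38   44 1487] [588.9 -29.3] [37.9 31.4] 0.97 z 105.33
board [  129    42   195   181 12821] [ 536.  -105.6] [182.5 192.7] 0.18 z 23.19
board [ 142  129   62   95 4518] [ 579.9 -168.9] [103.5  61.2] 1.18 z 23.13
board [257 215  25   9 224] [624.4 -69.2] [10.5 27.2] 1.02 z 22.98
foot 43.19530986354715 417
```

The handle has turned about 1.08 rad (61.6°) and the jaw is locked near 56.5 mm, about 2 mm up from where I pressed it. Geometry and torque suggest the clamping force is only about 8–15 N. I'll regrasp and average many torque readings this time.

```bash
cat >> h.py <<'E'
def avg(n=12):
    T=[];F=[]
    for i in range(n):
        manip.snapshot('top'); s=manip.observe(); T.append(s['torque'][2]); F.append(s['contact_force'])
    print('Tz %.4f +- %.4f'%(np.mean(T),np.std(T)/n**.5),'F',np.mean(F,0).round(2))
E
python3 -c "
from h import *
go(506.2,-106,200,2.09)"
```

```text
rot [-0.000e+00 -1.000e-03  1.073e+00] shift [ 74.1 -96.5   7. ]
```

Request:
send_rows(targets=[[0,0,0.12,25,-32,0,44],[0,0,0.24,50,-64,0,44],[0,0,0.36,74,-96.5,0,44],[0,0,0.48,74,-96.5,7,44],[0,0,0.6,74,-96.5,7,44],[0,0,0.72,74,-96.5,7,44],[0,0,0.84,74,-96.5,7,44],[0,0,0.96,74,-96.5,7,44],[0,0,1.073,74,-96.5,7,44],[0,0,1.073,74,-96.5,7,44],[0,0,1.073,74,-96.5,7,44],[0,0,1.073,74,-96.5,7,44]])

```text
time_s: 16.4
position: [506.8, -106.2, 200.6]
orientation: [[-0.499, 0.866, -0.0], [0.866, 0.499, 0.0], [0.0, -0.0, -1.0]]
contact_force: [1.2, 0.2, 0.6]
gripper_width: 43.9
grasp_force: 0.0
```

```bash
python3 -c "
from h import *
avg();tq();go(506.2,-106,141,2.09)"
```

```text
Tz 0.0020 +- 0.0096 F [-0.24 -0.03 -0.1 ]
t 17.0 F [-0.2  0.6  0.3] T [-0.086  0.027 -0.001] pos [ 506.8 -106.2  200.6] yaw 2.092 q6 -0.947 e6 -0.001 w 44.07 g 0.0
rot [-0.    -0.     0.002] shift [ 0.5 -0.4 59.6]
```

Request:
send_rows(targets=[[0,0,0,0.5,-0.4,20,44],[0,0,0,0.5,-0.4,40,44],[0,0,0,0.5,-0.4,59,44],[0,0,0,0.5,-0.4,59,44],[0,0,0,0.5,-0.4,59,44],[0,0,0,0.5,-0.4,59,0],[0,0,0,0.5,-0.4,59,0],[0,0,0,0.5,-0.4,59,0],[0,0,0,0.5,-0.4,59,0],[0,0,0,0.5,-0.4,59,0],[0,0,0,0.5,-0.4,59,0],[0,0,0,0.5,-0.4,59,0]], newtons=40)

```text
time_s: 18.0
position: [506.9, -106.2, 142.5]
orientation: [[-0.498, 0.867, 0.002], [0.867, 0.498, -0.001], [-0.001, 0.001, -1.0]]
contact_force: [0.7, 0.6, 3.4]
gripper_width: 17.9
grasp_force: 40.0
```

```bash
sed -i "s/T=\[\];F=\[\]/T=[];F=[];E=[]/; s/F.append(s\['contact_force'\])/F.append(s['contact_force']);E.append(s['effort'][5])/; s/'F',np.mean(F,0).round(2))/'F',np.mean(F,0).round(2),'e6',np.round(E,4))/" h.py; python3 -c "
from h import *
tq();avg(3)"
```

```text
t 18.0 F [0.7 0.6 3.4] T [ 0.064 -0.145  0.04 ] pos [ 506.9 -106.2  142.5] yaw 2.092 q6 -0.947 e6 -0.003 w 17.89 g 40.0
Tz -0.0189 +- 0.0030 F [1.31 0.85 4.47] e6 [-0.0025 -0.0022 -0.002 ]
```

Request:
send_rows(targets=[[0,0,0.05,0,0,0.1,0],[0,0,0.1,0,0,0.2,0],[0,0,0.15,0,0,0.3,0],[0,0,0.15,0,0,0.3,0],[0,0,0.15,0,0,0.3,0]])

```text
time_s: 18.57
position: [506.9, -106.2, 142.2]
orientation: [[-0.363, 0.932, 0.002], [0.932, 0.363, -0.001], [-0.001, 0.001, -1.0]]
contact_force: [1.2, 0.9, 5.0]
gripper_width: 17.8
grasp_force: 40.0
```

```bash
python3 -c "
from h import *
tq();avg(12);tq()"
```

```text
t 18.57 F [1.2 0.9 5. ] T [ 0.013 -0.141  0.123] pos [ 506.9 -106.2  142.2] yaw 1.942 q6 -0.797 e6 0.096 w 17.81 g 40.0
Tz 0.0702 +- 0.0071 F [0.86 0.55 5.41] e6 [0.0746 0.0711 0.0706 0.0706 0.0706 0.0706 0.0705 0.0706 0.0706 0.0706
 0.0706 0.0706]
t 19.17 F [0.4 0.7 4.7] T [ 0.119 -0.104  0.066] pos [ 506.9 -106.2  142.2] yaw 1.942 q6 -0.797 e6 0.071 w 17.77 g 40.0
```

Request:
send_rows(targets=[[0,0,0.003,0,0,0,0],[0,0,0.006,0,0,0,0],[0,0,0.009,0,0,0,0],[0,0,0.012,0,0,0,0],[0,0,0.015,0,0,0,0],[0,0,0.018,0,0,0,0],[0,0,0.021,0,0,0.1,0],[0,0,0.024,0,0,0.1,0],[0,0,0.027,0,0,0.1,0],[0,0,0.03,0,0,0.1,0]])

```text
time_s: 20.0
position: [506.9, -106.2, 142.1]
orientation: [[-0.335, 0.942, 0.002], [0.942, 0.335, -0.001], [-0.001, 0.001, -1.0]]
contact_force: [0.9, 0.9, 5.3]
gripper_width: 17.7
grasp_force: 40.0
```

```bash
python3 -c "
from h import *
tq();avg(4);tq()"
```

```text
t 20.0 F [0.9 0.9 5.3] T [ 0.074 -0.091  0.13 ] pos [ 506.9 -106.2  142.1] yaw 1.912 q6 -0.767 e6 0.113 w 17.67 g 40.0
Tz 0.1119 +- 0.0111 F [0.56 0.81 5.8 ] e6 [0.148  0.1368 0.1245 0.1228]
t 20.2 F [0.6 0.6 6.2] T [ 0.117 -0.061  0.144] pos [ 506.9 -106.2  142.1] yaw 1.912 q6 -0.767 e6 0.123 w 17.57 g 40.0
```

Request:
send_rows(targets=[[0,0,0.002,0,0,0,0],[0,0,0.004,0,0,0,0],[0,0,0.006,0,0,0,0],[0,0,0.008,0,0,0,0]])

```text
time_s: 20.53
position: [506.9, -106.2, 142.1]
orientation: [[-0.327, 0.945, 0.002], [0.945, 0.327, -0.001], [-0.001, 0.001, -1.0]]
contact_force: [0.5, 1.0, 5.3]
gripper_width: 17.7
grasp_force: 40.0
```

```bash
python3 -c "
from h import *
tq();avg(4);tq()"
```

```text
t 20.53 F [0.5 1.  5.3] T [ 0.104 -0.081  0.188] pos [ 506.9 -106.2  142.1] yaw 1.904 q6 -0.759 e6 0.124 w 17.65 g 40.0
Tz 0.1236 +- 0.0082 F [0.68 0.75 5.39] e6 [0.1466 0.1392 0.131  0.1298]
t 20.73 F [0.6 0.2 5.2] T [ 0.112 -0.067  0.12 ] pos [ 506.9 -106.2  142.1] yaw 1.904 q6 -0.759 e6 0.13 w 17.6 g 40.0
```

The joint-6 effort is a clean torque signal. Friction torque is about 0.13–0.14 N m, which puts the clamping force at 12–16 N. I'll turn another 0.5 rad and then repeat the slow creep test.

Request:
send_rows(targets=[[0,0,0.05,0,0,0.1,0],[0,0,0.1,0,0,0.2,0],[0,0,0.15,0,0,0.3,0],[0,0,0.2,0,0,0.4,0],[0,0,0.25,0,0,0.5,0],[0,0,0.3,0,0,0.6,0],[0,0,0.35,0,0,0.7,0],[0,0,0.4,0,0,0.8,0],[0,0,0.42,0,0,0.9,0],[0,0,0.44,0,0,0.9,0],[0,0,0.45,0,0,0.9,0],[0,0,0.45,0,0,0.9,0]])

```text
time_s: 21.73
position: [506.9, -106.2, 141.3]
orientation: [[0.117, 0.993, 0.001], [0.993, -0.117, -0.001], [-0.001, 0.002, -1.0]]
contact_force: [0.0, 1.0, 6.1]
gripper_width: 17.7
grasp_force: 40.0
```

Request:
send_rows(targets=[[0,0,0.003,0,0,0,0],[0,0,0.006,0,0,0,0],[0,0,0.009,0,0,0,0],[0,0,0.012,0,0,0,0],[0,0,0.015,0,0,0,0],[0,0,0.018,0,0,0,0],[0,0,0.021,0,0,0.1,0],[0,0,0.024,0,0,0.1,0],[0,0,0.027,0,0,0.1,0],[0,0,0.03,0,0,0.1,0]])

```text
time_s: 22.57
position: [506.9, -106.2, 141.2]
orientation: [[0.146, 0.989, 0.002], [0.989, -0.146, -0.001], [-0.001, 0.002, -1.0]]
contact_force: [1.0, 0.8, 5.8]
gripper_width: 17.5
grasp_force: 40.0
```

```bash
python3 -c "
from h import *
tq();avg(4);tq()"
```

```text
t 22.57 F [1.  0.8 5.8] T [0.067 0.    0.168] pos [ 506.9 -106.2  141.2] yaw 1.424 q6 -0.279 e6 0.128 w 17.49 g 40.0
Tz 0.1560 +- 0.0217 F [0.34 1.08 6.47] e6 [0.1629 0.1516 0.1394 0.1377]
t 22.77 F [-0.1  0.5  6.6] T [ 0.108 -0.03   0.109] pos [ 506.8 -106.2  141.1] yaw 1.424 q6 -0.279 e6 0.138 w 17.49 g 40.0
```

Request:
send_rows(targets=[[0,0,0.002,0,0,0,0],[0,0,0.004,0,0,0,0],[0,0,0.006,0,0,0,0],[0,0,0.008,0,0,0,0]])

```text
time_s: 23.1
position: [506.8, -106.2, 141.2]
orientation: [[0.154, 0.988, 0.001], [0.988, -0.154, -0.001], [-0.0, 0.001, -1.0]]
contact_force: [0.8, 0.2, 7.0]
gripper_width: 17.9
grasp_force: 40.0
```

```bash
python3 -c "
from h import *
tq();avg(4);tq()"
```

```text
t 23.1 F [0.8 0.2 7. ] T [0.051 0.022 0.155] pos [ 506.8 -106.2  141.2] yaw 1.416 q6 -0.271 e6 0.138 w 17.91 g 40.0
Tz 0.1558 +- 0.0138 F [0.48 0.78 6.02] e6 [0.1615 0.154  0.1458 0.1447]
t 23.3 F [0.6 0.6 5.7] T [0.1   0.011 0.113] pos [ 506.9 -106.2  141.2] yaw 1.416 q6 -0.271 e6 0.145 w 17.54 g 40.0
```

The force is now about 18–24 N. I'll add a last 0.25 rad to land near 25 N, then release.

Request:
send_rows(targets=[[0,0,0.05,0,0,0.1,0],[0,0,0.1,0,0,0.2,0],[0,0,0.15,0,0,0.3,0],[0,0,0.2,0,0,0.4,0],[0,0,0.22,0,0,0.4,0],[0,0,0.225,0,0,0.4,0],[0,0,0.23,0,0,0.4,0],[0,0,0.235,0,0,0.4,0],[0,0,0.24,0,0,0.4,0],[0,0,0.245,0,0,0.4,0],[0,0,0.25,0,0,0.4,0]])

```text
time_s: 24.22
position: [506.8, -106.2, 140.7]
orientation: [[0.394, 0.919, 0.001], [0.919, -0.394, -0.001], [-0.0, 0.002, -1.0]]
contact_force: [0.4, 0.7, 6.2]
gripper_width: 17.8
grasp_force: 40.0
```

```bash
python3 -c "
from h import *
tq();avg(4)"
```

```text
t 24.22 F [0.4 0.7 6.2] T [0.084 0.016 0.153] pos [ 506.8 -106.2  140.7] yaw 1.166 q6 -0.021 e6 0.117 w 17.82 g 40.0
Tz 0.1228 +- 0.0062 F [0.14 0.64 6.12] e6 [0.1745 0.1558 0.1355 0.1326]
```

Request:
send_rows(targets=[[0,0,0.002,0,0,0,0],[0,0,0.004,0,0,0,0],[0,0,0.006,0,0,0,0],[0,0,0.008,0,0,0,0]])

```text
time_s: 24.75
position: [506.8, -106.2, 140.7]
orientation: [[0.401, 0.916, 0.001], [0.916, -0.401, -0.001], [-0.0, 0.002, -1.0]]
contact_force: [1.7, 0.3, 5.6]
gripper_width: 17.5
grasp_force: 40.0
```

```bash
python3 -c "
from h import *
tq();avg(20)"
```

```text
t 24.75 F [1.7 0.3 5.6] T [0.084 0.031 0.184] pos [ 506.8 -106.2  140.7] yaw 1.158 q6 -0.013 e6 0.147 w 17.45 g 40.0
Tz 0.1512 +- 0.0060 F [0.45 0.72 5.91] e6 [0.1696 0.162  0.1539 0.1527 0.1526 0.1527 0.1527 0.1527 0.1527 0.1527
 0.1527 0.1527 0.1527 0.1527 0.1527 0.1527 0.1527 0.1527 0.1527 0.1527]
```

Static hold is 0.153 N m and the creep peak 0.170, so the force is about 21–28 N, centred on 25. Now to let go and withdraw.

Request:
send_rows(targets=[[0,0,0,0,0,0,44],[0,0,0,0,0,0,44],[0,0,0,0,0,0,44],[0,0,0,0,0,0,44],[0,0,0,0,0,-5,44],[0,0,0,0,0,-35,44],[0,0,0,0,0,-70,44],[0,0,0,0,0,-100,44],[0,0,0,0,0,-100,44],[0,0,0,0,0,-100,44],[0,0,0,0,0,-100,44]])

```text
time_s: 26.67
position: [505.7, -105.8, 239.0]
orientation: [[0.401, 0.916, -0.001], [0.916, -0.401, 0.0], [-0.0, -0.001, -1.0]]
contact_force: [-0.7, -0.1, -1.0]
gripper_width: 43.8
grasp_force: 0.0
```

```bash
python3 - <<'E'
from h import *
tq()
b=snap('scene')['pixels']; c=snap('top')['pixels']
cv2.imwrite('pics/end.png',np.hstack([cv2.resize(b[150:290,190:390],(400,280)),cv2.resize(c[110:250,240:440],(400,280))]))
E
```

```text
t 26.67 F [-0.7 -0.1 -1. ] T [-0.067  0.079  0.012] pos [ 505.7 -105.8  239. ] yaw 1.158 q6 -0.013 e6 0.001 w 43.75 g 0.0
```

View pics/end.png

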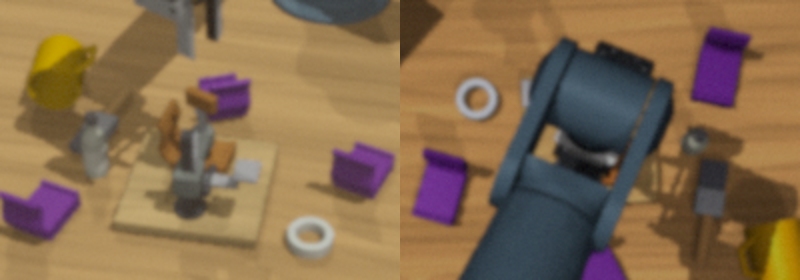

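The final view shows the stand flat under the shoe at (215,150), the lever up at (245,170), the T-handle turned at (200,98), the fingers clear, and the tape, glue and mug where they were.

```bash
python3 -c "
from h import *
print(manip.hand_in())"
```

```text
the job is handed in; nothing more can be done
None
```

The job is handed in, with no verdict returned: the jaw is locked on the stand's foot, the screw is turned about 2 rad, the hand is clear, and the clamping force is about 25 N (21–28 N, estimated from torque rather than measured directly).

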